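# Unlock the charging box and hold the key turned

## Task

Lift the flat-bladed key off its hook on the shelf's rail, push its blade all the way down into the lock on the charging box, working it past the sticky pins, and turn it a quarter turn clockwise to draw the bolt. The lock is sprung and lets the bolt jump back, so finish with the key still gripped, fully in and held at the quarter turn, ready for me to lift the lid. Leave everything else where it is.

Things in the scene. Friction and masses are not known exactly. Their poses are not given: they have to be found in the camera images.
- shelf: Two-tier bamboo shelf, fixed, 220 deep (local x) x 460 long (y) x 200 mm high, at the robot's left. Origin at the centre of its underside, z up; local -x points out of its front. A rail along the upper tier's front edge carries three hooks. Fixed on it: a tablet on a white stand (upper tier, top about 355 mm above the table) and a tilt-out bin (lower tier).
- hook_a (a point): Top of the hook at the shelf's local y = -85 mm, where items hang, 168 mm in front of the shelf's middle, 171.5 mm above the table; axes as the shelf's. The hook is a level steel leg 4 mm wide, 3 mm thick, 46 mm out from the rail here; it ends 15 mm further out (local -x) in a lip that stands 4 mm above the leg.
- hook_b (a point): The same point on the middle hook, at local y = 0. To unhook the key, lift it 5 to 9 mm (its 14 mm hole must pass over the 4 mm lip without its lower edge catching under the 3 mm leg), then draw it straight out along the shelf's local -x by 25 mm or more before raising it.
- hook_c (a point): The same point on the third hook, at the shelf's local y = 85 mm. The flat key and two bystanders hang one on each hook, in any order.
- flat_key: The key for the box, 25 to 50 g, hanging blade down, its axes parallel to the shelf's. Rectangular black head 30 wide (local y) x 10 thick (x) x 38 mm tall; below it a collar 20 (y) x 10 (x) x 8 mm tall; below that a flat steel blade 9 wide (y) x 3 thick (x) x 28 mm long. Origin at the collar's underside, where the blade begins; z up to the head (head from z = 8 to 46 mm).
- key_hole (a point): Centre of the hole in the flat key's head, 34 mm above the key's origin: 12 wide (y) x 14 mm tall. The hook's leg runs through it along x, and the hole's top edge rests on the leg, which puts the key's origin 130.5 mm above the table as it hangs.
- key_head (a point): Grasp point on the flat key: middle of the head, 30 mm above the key's origin and 16 mm below the head's top. The narrow sides of the head are flat, parallel and 30 mm apart along the key's y; fingers coming from above grip these, with the hook's leg between them.
- key_tip (a point): End of the flat key's blade, on its centre line, 28 mm below the key's origin. The last 5.5 mm taper from 9 to about 2.5 mm in width. The blade is the same both ways round (half a turn about z makes no difference).
- charge_box: White steel charging box, fixed, 240 (local x) x 280 (y) x 110 mm high, ahead of the robot. Origin at the centre of its underside, z up, local -x is its front. On top near the front edge: an aluminium latch case 57 (x) x 50 (y) x 32 mm high with a steel bezel 37 mm across (top 145 mm above the table) round the brass plug; a bolt reaches along +x into a staple on the lid.
- keyway (a point): Centre of the keyway's mouth in the plug's face, 143.5 mm above the table, 75 mm in front of the box's centre; axes are the box's (they do not turn with the plug), z straight up out of the lock. Plug unturned, the slot is 10.5 mm long along y, 4.2 mm wide along x, chamfered 2 mm round the mouth, 30 mm deep. The key is home when its collar rests on the face, blade 28 mm deep.
- lock_pins (a point): Point on the lock's axis 15 mm below the face, at the middle one of three sprung pins that stand into the slot from alternate ends 8, 15 and 22 mm down; the middle one sticks. A downward push of 5 to 13 N takes the blade past them; rocking the key a few degrees about its own axis helps. The plug cannot turn until the blade is some 22 to 24 mm deep.
- lock_plug (a joint): Turn of the brass plug in rad: 0 as found, growing clockwise seen from above, stop at 1.6. A spring of 0.015 N m at 0 rising to 0.05 N m at a quarter turn drives it back to 0 when let go. The blade has some 0.2 rad (11 degrees) of play in the slot, so the hand turns that much further than the plug.
- latch_bolt (a joint): How far the bolt is drawn back into the case, in m: 0 shot, about 0.0138 at a quarter turn of the plug, clear of the staple from 0.0105 on.
- round_key: Bystander on another hook: key with a round black head 32 mm across and a round tubular shank 9 mm thick.
- shoehorn: Bystander on another hook: flat steel shoehorn, 115 mm long, 36 mm wide below, 4 mm thick, origin at its upper end.
- vase: Bystander: white ceramic vase, 84 mm across, 130 mm tall, on the upper tier, at the end nearer the robot.
- key_tray: Bystander: steel tray 110 x 150 x 18 mm on the lower tier.
- power_bank: Bystander: green power bank 140 x 70 x 16 mm lying on the table on the right of the box.
- earbud_case: Bystander: white case 46 x 60 x 22 mm on the table in front of the box.
- torch: Bystander: aluminium torch 105 mm long, 32 mm thick, lying on the table at the robot's front left.

How it is judged:
On the way, in this order (a step that is already met when the one before it is completed fails the run):
1. the flat key is lifted off its hook and carried clear in the fingers (distance of flat_key from where it was at the start of the episode above 0.06 m and contact force between the fingers and flat_key above 1 N), for 0.1 s.
2. the flat key is fully home in the lock, plug not yet turned (z of key_tip in the frame of keyway below -0.025 m and horizontal distance between key_tip and keyway below 0.003 m and angle between flat_key's own z axis and vertical below 0.12 rad and value of joint lock_plug below 0.4 rad), for 0.05 s.
At the end, for the whole second after the job is handed in: Through the last second the fingers grip the key (over 1 N), its blade is over 25 mm down the keyway, within 0.12 rad of upright and 3 mm of the axis, the plug is turned over 1.25 rad (a full quarter is 1.57) and the bolt is drawn over 10.5 mm, clear of the staple (value of joint lock_plug above 1.25 rad and value of joint latch_bolt above 0.0105 m and z of key_tip in the frame of keyway below -0.025 m and horizontal distance between key_tip and keyway below 0.003 m and angle between flat_key's own z axis and vertical below 0.12 rad and contact force between the fingers and flat_key above 1 N); the arm keeps its last pose, push and grip.
It fails at once if an item on another hook is disturbed (moved by more than 40 mm) (distance of any of round_key, shoehorn from where it was at the start of the episode above 0.04 m).
It fails at once if a bystander on the shelf or the table is disturbed (moved by more than 40 mm) (distance of any of vase, key_tray, power_bank, earbud_case, torch from where it was at the start of the episode above 0.04 m).
It also fails if it takes over 64 s, if anything falls off the work surface, if the arm or the gripper's body presses on something with over 40 N, if the wrist force passes 120 N, or if a joint passes its speed limit or range.

## Robot

A 6-joint arm with a two-finger parallel gripper is mounted at the origin on the work surface. World frame = base frame: x ahead of the robot, y to its left, z up, the work surface at z = 0. Lengths are in m, angles in rad, forces in N, time in s.
With the tool pointing down it reaches from about 0.3 to 0.875 m from the base axis. Payload 6.4 kg.
Tool frame: the origin (TCP) lies midway between the tips of the shut fingers; the grasp point (between the pads) lies 19 mm behind it; y points along the fingers, x is the direction in which the jaws open and shut, and the axes are right-handed (so a half turn about y gives the same grasp; the last joint's range is limited). The gripper opens to 88 mm and grips with 3 to 60 N. Pads are 18 mm wide; open, the fingers measure 123 mm over their backs; the gripper's body (75 mm by 187 mm) begins 45 mm behind the grasp point.
Start: joints at [1.079, 0.181, 1.607, -0, 1.354, -0.206], TCP at [0.162, 0.552, 0.239] pointing down, gripper open.
Joint ranges: [-2.99, 2.99], [-0.89, 2.07], [0.3, 2.58], [-1.14, 4.28], [0, 2.63], [-3.12, 3.12]. Speed limits (rad/s): [2.57, 2.57, 3.01, 3.14, 3.14, 3.14].

## Interface

Orientations are given as [roll, pitch, yaw] about the fixed x, y, z axes, in that order (R = Rz(yaw) Ry(pitch) Rx(roll)).
In Python, from workcell import ctrl gives the robot as it stands.
- The arm moves only by the tool apply_moves, never from a script. Its argument "plan" is a list of rows, each a list of 5 numbers: the opening in per cent of the stroke, from 0 (shut) to 100 (fully open), then the shift along the tool's x, y, z as a fraction of full scale, then the turn about the tool's y as a fraction of full scale. In form: [[fingers, x, y, z, yaw], ...]. A call has 1 to 8 rows; each row shifts and turns the pose as measured when the row begins, along the tool's axes as they then stand; what a row does not reach is not made up. Full scale, the value 1, is 0.08 m for a shift and 90 degrees for a turn. A row lasts 1/8 s, in which the tool goes at most 62.5 mm and 10.7 degrees, less where a joint would pass 70% of its speed; a pose out of reach is approached as far as the arm can. A call with a number of a shift or a turn outside -1 to 1 is refused whole. A call with a gripper value outside its range is refused whole. The fingers move at their own pace and stop on an object; "grip_force" is the grip in N (left out, the last holds). Time passes only in rows, so rows that do not move let the fingers close. It gives the time, the measured TCP pose, the force and the opening at its end, in the units of the state.
- ctrl.get_obs(): the state, without advancing time (a new reading comes with each control period).
- ctrl.read_camera(name): name is "side" or "top"; returns a dict with "image" (420x560x3 uint8, red, green, blue), "fx", "fy", "cx", "cy" (pixels), "eye" and "orientation" of the camera in the world. Camera axes: x right, y down, z forward; pixel columns grow to the right and rows downward; lengths in m; the calibration is good to about 2 mm. A picture is of the moment at which its call begins. There is no depth.
- ctrl.sign_off(): hands the job in, once; it reports no verdict.
The state is a dict: "time_s": time; "joint_positions": joint angles; "joint_velocities": joint speeds; "joint_efforts": joint torques, N m; "tcp_pos": TCP position; "ee_rot": TCP orientation; "contact_force": force on the tool from outside, world axes, zero at the start; "wrist_torque": the same for the moment, N m; "finger_gap": finger opening in m.
Only numpy, scipy, OpenCV 4.12 (cv2) and the standard library are available. Lean on these libraries where they do the work, as an engineer would, in place of code of your own. Each camera call takes 0.05 s, during which the arm holds its last target. There are 200 camera calls.

## Working session

There is one attempt and no reset: what is moved stays moved. The work goes in short steps, Python scripts to look and compute and a tool call to move; the robot and the scene stay as the last step left them, time stands still between calls to the robot, and variables do not carry over. Pictures are saved under pics/ and viewed, about 8 in all and at most 12, crops included, and the job is handed in when it is done.

Besides the shell and the picture viewer there is one more tool, called after "Call:" as name(argument=value, ...) on one line, values as JSON. apply_moves: Moves the arm, as the interface text tells. Shift numbers are shares of 0.08 m and turn numbers shares of 90 degrees, none past 1 either way. Its arguments: {"type":"object","properties":{"plan":{"type":"array"},"grip_force":{"type":"number"}},"required":["plan"]}

```bash
mkdir -p pics; cat > h.py <<'E'
import numpy as np, cv2
from workcell import ctrl
from scipy.spatial.transform import Rotation as R
def cam(n):
    c=ctrl.read_camera(n); return c
def Rc(c):
    o=np.array(c['orientation'],float)
    return o if o.shape==(3,3) else (R.from_euler('xyz',o).as_matrix() if o.size==3 else R.from_quat(o).as_matrix())
def ray(c,u,v):
    d=Rc(c)@np.array([(u-c['cx'])/c['fx'],(v-c['cy'])/c['fy'],1]); return np.array(c['eye']),d
def onz(c,u,v,z):
    e,d=ray(c,u,v); return e+d*(z-e[2])/d[2]
def proj(c,p):
    q=Rc(c).T@(np.array(p)-c['eye']); return np.array([c['fx']*q[0]/q[2]+c['cx'],c['fy']*q[1]/q[2]+c['cy']])
def tri(c1,p1,c2,p2):
    e1,d1=ray(c1,*p1);e2,d2=ray(c2,*p2)
    s=np.linalg.lstsq(np.c_[d1,-d2],e2-e1,rcond=None)[0]
    a,b=e1+s[0]*d1,e2+s[1]*d2; return (a+b)/2,np.linalg.norm(a-b)
def save(c,f,crop=None,k=1):
    im=c['image'][:,:,::-1]
    if crop: x0,y0,x1,y1=crop; im=im[y0:y1,x0:x1]
    cv2.imwrite('pics/'+f,cv2.resize(im,None,fx=k,fy=k,interpolation=cv2.INTER_CUBIC))
E
python3 - <<'E'
from h import *
for n in('side','top'):
    c=cam(n);save(c,n+'0.png');print(n,{k:v for k,v in c.items() if k!='image'})
print(ctrl.get_obs())
E
```

```text
side {'fx': 392.6007547249321, 'fy': 392.6007547249321, 'cx': 279.99181771214785, 'cy': 213.30501935356506, 'eye': array([-0.07007931, -0.75353004,  0.91684593]), 'orientation': array([-2.2458991 ,  0.01151986, -0.63464548])}
top {'fx': 513.0824428804801, 'fy': 513.0824428804801, 'cx': 278.19367756017004, 'cy': 217.88852394718145, 'eye': array([0.4030676 , 0.03733073, 1.54640527]), 'orientation': array([-3.05782114,  0.00925079, -1.55195022])}
{'time_s': 0.1, 'joint_positions': array([ 1.07873009e+00,  1.81496294e-01,  1.60784851e+00, -2.53908491e-06,
        1.35378310e+00, -2.06315977e-01]), 'joint_velocities': array([ 0.00078635, -0.00059119, -0.00540599,  0.00071601, -0.00117292,
        0.00158504]), 'joint_efforts': array([ 1.60871805e-04, -4.34812367e+01, -3.42701876e+01,  7.05918018e-02,
        3.38271225e-02, -3.45885394e-05]), 'tcp_pos': array([0.16185387, 0.55127872, 0.23791237]), 'ee_rot': array([-1.57048425e+00,  1.50319088e-03,  1.28504685e+00]), 'contact_force': array([-0.31396014, -0.3466444 , -0.32464094]), 'wrist_torque': array([ 0.02688752, -0.0134738 , -0.00807741]), 'finger_gap': 0.08790858709920933}
```

View pics/side0.png

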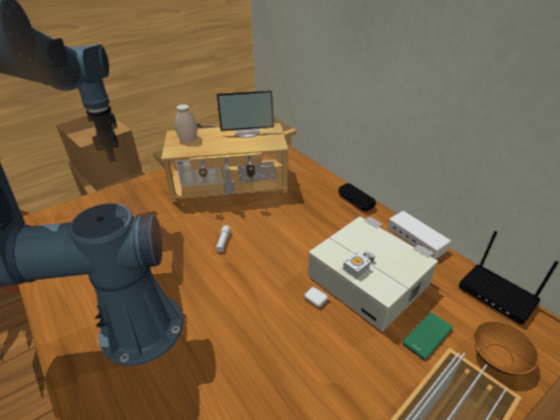

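View pics/top0.png

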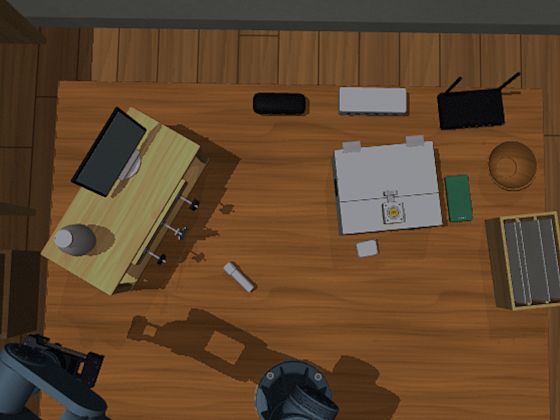

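The side view shows items on the hooks at about (203,172), (228,178) and (250,170). The lock is at (357,262) there and at (393,212) in the top view. I'll zoom in on all of these in one mosaic.

```bash
python3 - <<'E'
import cv2,numpy as np
s=cv2.imread('pics/side0.png');t=cv2.imread('pics/top0.png')
f=lambda im,x,y,w,h,k:cv2.resize(im[y:y+h,x:x+w],(w*k,h*k),interpolation=cv2.INTER_CUBIC)
a=f(s,180,145,100,60,8)
b=np.hstack([f(t,140,185,66,90,4)[:280],f(t,370,185,50,70,4),f(s,335,240,84,70,4)])
b=cv2.copyMakeBorder(b,0,0,0,max(0,800-b.shape[1]),cv2.BORDER_CONSTANT)[:120+160,:800]
cv2.imwrite('pics/mos.png',cv2.resize(np.vstack([a,b]),(800,760))[:760]);print(b.shape)
m=np.vstack([cv2.resize(a,(600,360)),cv2.resize(b,(600,210))]);cv2.imwrite('pics/mos.png',m)
E
```

```text
(280, 800, 3)
```

View pics/mos.png

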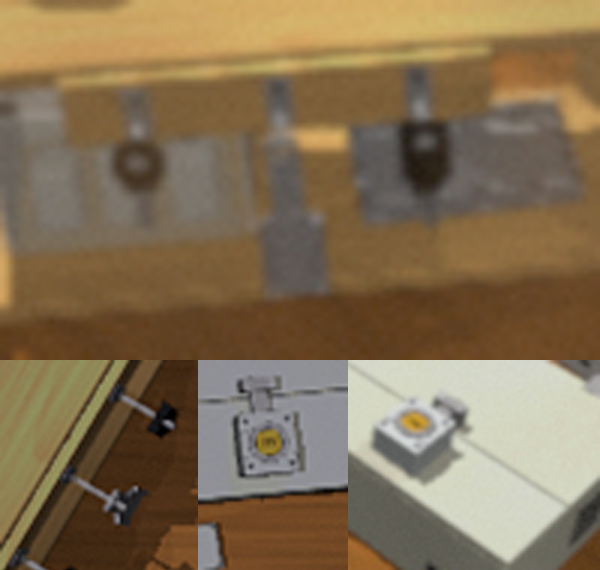

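The flat key (dark rectangular head) hangs on the far hook, at about (250.5,169) in the side view and (195,205) in the top view. Next I'll measure the key, the shelf yaw and the lock.

```bash
cat > meas.py <<'E'
from h import *
t=cam('top');s=cam('side')
def blob(c,mask,roi):
    x0,y0,x1,y1=roi; m=np.zeros(mask.shape,np.uint8); m[y0:y1,x0:x1]=mask[y0:y1,x0:x1]
    n,l,st,ce=cv2.connectedComponentsWithStats(m.astype(np.uint8)); 
    i=1+np.argmax(st[1:,4]); pts=np.argwhere(l==i)[:,::-1].astype(np.float32)
    return ce[i],st[i],cv2.minAreaRect(pts),pts
hsv=lambda c:cv2.cvtColor(c['image'],cv2.COLOR_RGB2HSV)
# dark heads
for n,c,roi,roi2 in(('top',t,(185,195,205,215),(150,252,170,268)),('side',s,(242,160,260,182),(196,164,212,182))):
    v=hsv(c)[...,2]
    for nm,r in(('flat',roi),('round',roi2)):
        ce,st,mr,_=blob(c,v<45,r); print(n,nm,ce,st,mr)
for n,c,roi in(('top',t,(380,200,406,224)),('side',s,(348,250,368,270))):
    h=hsv(c); m=(h[...,1]>110)&(h[...,2]>90)&(h[...,0]>10)&(h[...,0]<35)
    ce,st,mr,_=blob(c,m,roi); print(n,'brass',ce,st,onz(c,*ce,.1435))
# box top outline
h=hsv(t);m=(h[...,1]<50)&(h[...,2]>110)
ce,st,mr,pts=blob(t,m,(320,130,450,240)); print('box',mr)
q=cv2.boxPoints(mr);print([onz(t,*p,.11)[:2].round(4) for p in q])
# shelf top
m=(h[...,0]>15)&(h[...,0]<40)&(h[...,1]>60)&(h[...,2]>110)
ce,st,mr,pts=blob(t,m,(40,100,210,300)); print('shelf',mr)
w=cv2.boxPoints(mr);print([onz(t,*p,.2)[:2].round(4) for p in w])
E
python3 meas.py
```

```text
top flat [193.88888889 204.66666667] [189 199  10  12  63] ((194.07688903808594, 204.8845977783203), (6.656403064727783, 10.816654205322266), 33.6900634765625)
top round [161.38181818 258.8       ] [157 254  10  11  55] ((161.25001525878906, 259.2500305175781), (6.363960266113281, 11.31370735168457), 45.0)
side flat [249.8  172.36] [247 169   7   7  25] ((249.80001831054688, 171.60000610351562), (7.155416965484619, 4.4721360206604), 63.43495178222656)Traceback (most recent call last):
  File "meas.py", line 13, in <module>
    ce,st,mr,_=blob(c,v<45,r); print(n,nm,ce,st,mr)
               ~~~~^^^^^^^^^^
  File "meas.py", line 6, in blob
    i=1+np.argmax(st[1:,4]); pts=np.argwhere(l==i)[:,::-1].astype(np.float32)
        ~~~~~~~~~^^^^^^^^^^
    return _wrapfunc(a, 'argmax', axis=axis, out=out, **kwds)
    return bound(*args, **kwds)
ValueError: attempt to get argmax of an empty sequence
```

```bash
sed -i "s/v<45/v<(60 if n=='top' else 75)/" meas.py; cat >> meas.py <<'E'
# yaw from the shelf's straight edges: long edges of green-yellow top
e=cv2.Canny((m*255).astype(np.uint8),50,150); e[:, :40]=0;e[:,212:]=0;e[:100]=0;e[300:]=0
for l in cv2.HoughLinesP(e,1,np.pi/360,25,minLineLength=30,maxLineGap=6)[:,0]:
    a=onz(t,*l[:2],.2);b=onz(t,*l[2:],.2);d=b-a;print(l,a[:2].round(3),b[:2].round(3),np.degrees(np.arctan2(d[1],d[0])).round(1))
m=(v:=h[...,2])>110; m&=h[...,1]<50
e=cv2.Canny((m*255).astype(np.uint8),50,150); e[:, :325]=0;e[:,450:]=0;e[:125]=0;e[245:]=0
for l in cv2.HoughLinesP(e,1,np.pi/720,25,minLineLength=45,maxLineGap=6)[:,0]:
    a=onz(t,*l[:2],.11);b=onz(t,*l[2:],.11);d=b-a;print('box',l,np.degrees(np.arctan2(d[1],d[0])).round(1))
E
python3 meas.py
```

```text
top flat [194.125 204.525] [189 198  11  13  80] ((194.60000610351562, 204.80001831054688), (8.049844741821289, 11.627553939819336), 26.56505012512207)
top round [161.27272727 258.98484848] [157 253  10  13  66] ((161.12294006347656, 259.1475524902344), (7.5541768074035645, 12.547615051269531), 50.19443130493164)
side flat [250.19565217 170.42391304] [246 165   9  13  92] ((250.0, 171.0), (12.0, 8.0), 90.0)
side round [203.14285714 174.57142857] [201 174   5   2   7] ((203.0, 174.5), (1.0, 4.0), 90.0)
top brass [393.27586207 211.89655172] [389 208   9   9  58] [ 0.54278485 -0.26256367  0.1435    ]
side brass [356.8   260.275] [353 258   9   6  40] [ 0.54099213 -0.2626919   0.1435    ]
box ((387.59405517578125, 183.4405975341797), (91.34441375732422, 99.80223083496094), 84.2894058227539)
[array([ 0.7399, -0.0999]), array([ 0.7732, -0.3815]), array([ 0.5147, -0.4052]), array([ 0.4818, -0.1279])]
shelf ((121.97058868408203, 200.88233947753906), (86.94978332519531, 175.10003662109375), 30.963754653930664)
[array([0.4104, 0.6773]), array([0.8177, 0.4572]), array([0.6989, 0.2525]), array([0.2978, 0.4754])]
[110 295 199 147] [0.306 0.487] [0.702 0.267] -29.1
[ 40 253 109 295] [0.412 0.676] [0.306 0.489] -119.5
[ 41 251  80 187] [0.417 0.674] [0.589 0.58 ] -28.8
[131 106 198 144] [0.811 0.453] [0.71 0.27] -118.7
[134 264 188 176] [0.388 0.427] [0.623 0.294] -29.6
[132 263 180 181] [0.39  0.433] [0.609 0.314] -28.4
[140 160 162 124] [0.664 0.423] [0.763 0.368] -29.2
[ 42 250  81 187] [0.42  0.672] [0.589 0.577] -29.2
box [432 141 441 221] -174.0
box [347 232 441 223] -83.5
box [334 154 343 233] -173.0
box [341 202 437 193] -83.6
box [360 147 405 143] -83.9
box [343 200 435 192] -84.0
```

```bash
cat >> h.py <<'E'
def go(p=None,yaw=None):
    o=ctrl.get_obs(); M=R.from_euler('xyz',o['ee_rot']).as_matrix(); tx=M[:,0]; y0=np.degrees(np.arctan2(tx[1],tx[0]))
    print('t%.2f'%o['time_s'],'tcp',o['tcp_pos'].round(4),'yaw',y0.round(2),'tilt',np.degrees(np.arccos(-M[2,1])).round(2),'F',o['contact_force'].round(2),'T',o['wrist_torque'].round(2),'gap',round(float(o['finger_gap']),4),'q6',o['joint_positions'][5].round(2))
    if p is not None: print('shift',(M.T@(np.array(p)-o['tcp_pos'])/.08).round(3))
    if yaw is not None: print('turn',round(-((yaw-y0+180)%360-180)/90,3))
E
python3 - <<'E'
from h import *
t=cam('top');s=cam('side')
print(tri(t,(194.1,204.5),s,(250.2,170.5)), onz(t,194.1,204.5,.1765),onz(t,194.1,204.5,.17))
for z in(.158,.1605,.165):print(z,onz(s,250.2,170.5,z))
cen=np.array([.557,.471])
print('hook',cen-.168*np.array([.488,.873])+.085*np.array([.873,-.488]))
go((.30,.30,.27),150.8)
E
```

```text
(array([0.55112927, 0.28399769, 0.1525558 ]), np.float64(0.0030714121759303353)) [0.54988293 0.27898862 0.1765    ] [0.55057954 0.28013525 0.17      ]
0.158 [0.54539191 0.27738346 0.158     ]
0.1605 [0.54336425 0.27398714 0.1605    ]
0.165 [0.53971447 0.26787376 0.165     ]
hook [0.549221 0.282856]
t0.40 tcp [0.1621 0.5517 0.2386] yaw 73.62 tilt 0.01 F [-0.34 -0.48 -0.2 ] T [-0.02 -0.06 -0.06] gap 0.0879 q6 -0.21
shift [-2.532 -0.392 -2.541]
turn -0.858
```

Call:
apply_moves(plan=[[60,-0.42,-0.13,-0.42,0],[60,-0.42,-0.13,-0.42,0],[60,-0.42,-0.13,-0.42,0],[60,-0.42,0,-0.42,0],[60,-0.42,0,-0.42,0],[60,-0.42,0,-0.42,0],[60,0,0,0,-0.11],[60,0,0,0,-0.11]], grip_force=30)

```text
time_s: 1.4
tcp_pos: [0.3034, 0.2938, 0.2715]
ee_rot: [-1.575, -0.0, 1.64]
contact_force: [0.6, 0.1, -1.0]
finger_gap: 0.0531
```

Call:
apply_moves(plan=[[60,0,0,0,-0.11],[60,0,0,0,-0.11],[60,0,0,0,-0.11],[60,0,0,0,-0.11],[60,0,0,0,-0.11],[60,0,0,0,-0.09],[60,0,0,0,0]])

```text
time_s: 2.28
tcp_pos: [0.3037, 0.2932, 0.2724]
ee_rot: [-1.575, 0.005, 2.677]
contact_force: [0.5, -0.4, 0.7]
finger_gap: 0.0529
```

```bash
python3 -c "
from h import *
go((.549,.282,.24),150.8)"
```

```text
t2.27 tcp [0.3037 0.2932 0.2724] yaw 153.4 tilt 0.37 F [ 0.48 -0.38  0.68] T [0.08 0.08 0.  ] gap 0.0529 q6 -2.19
shift [-2.802  0.423 -1.245]
turn 0.029
```

Call:
apply_moves(plan=[[60,-0.56,0.08,-0.25,0.029],[60,-0.56,0.08,-0.25,0],[60,-0.56,0.08,-0.25,0],[60,-0.56,0.08,-0.25,0],[60,-0.5,0.08,-0.2,0],[60,0,0,0,0]])

```text
time_s: 3.02
tcp_pos: [0.5494, 0.2705, 0.2414]
ee_rot: [-1.578, 0.005, 2.611]
contact_force: [-1.0, 0.0, -0.9]
finger_gap: 0.0529
```

```bash
python3 -c "
from h import *
go((.549,.282,.19),150.8)
t=cam('top');s=cam('side')
f=lambda c,x,y,w,h,k:cv2.resize(c['image'][y:y+h,x:x+w,::-1],(w*k,h*k),interpolation=cv2.INTER_CUBIC)
cv2.imwrite('pics/a.png',np.hstack([f(t,150,170,80,90,5),f(s,205,100,80,90,5)]))"
```

```text
t3.02 tcp [0.5494 0.2705 0.2414] yaw 149.61 tilt 0.52 F [-1.02  0.03 -0.9 ] T [ 0.04  0.02 -0.03] gap 0.0529 q6 -2.35
shift [ 0.081  0.643 -0.117]
turn -0.013
```

View pics/a.png

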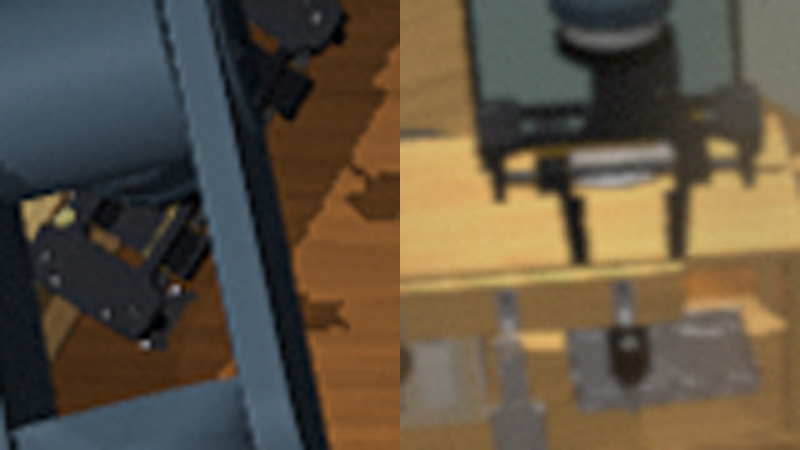

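The fingers straddle the key in the side view: tips at about (241,152) and (261,152), key head at about (250,171). I'll check the calibration consistency by projecting known points.

```bash
python3 -c "
from h import *
t=cam('top');s=cam('side')
ux=np.array([.488,.873,0]);uy=np.array([-.873,.488,0]);tcp=np.array([.5494,.2705,.2414])
for k in(-.03,.03):print('tip',proj(s,tcp+k*uy))
h=np.array([.549,.282,0])
for dx,dy,z in((-.005,-.015,.1765),(-.005,.015,.1765),(-.005,-.015,.1385),(-.005,.015,.1385),(-.005,-.01,.1305)):print('head',proj(s,h+dx*ux+dy*uy+[0,0,z]))
b=[h+dx*ux+dy*uy+[0,0,z] for dx in(-.005,.005) for dy in(-.015,.015) for z in(.1385,.1765)]
print(np.array([proj(t,p) for p in b]).round(1)); 
v=cv2.cvtColor(s['image'],cv2.COLOR_RGB2GRAY)[160:186,243:260];print(v)
"
```

```text
tip [259.51504707 149.81256422]
tip [242.12719778 151.07228787]
head [254.33812278 165.63007404]
head [245.91526044 166.27021532]
head [254.88731196 174.61433785]
head [246.60640402 175.26088458]
head [253.62750232 176.57546037]
[[199.7 202.5]
 [197.4 200.9]
 [194.1 211.9]
 [191.7 210.5]
 [196.6 200.7]
 [194.3 199.1]
 [191.  210.1]
 [188.5 208.7]]
[[103  98 102 101  96  91  92  95  95  99  97  97  98  97  98  96  98]
 [100 101  99 100  95  95 109 110  98  96  99  97  97 100  96  98  99]
 [103 100 100  99  96  99 126 128 108  99 100  99  99 100  98  98 100]
 [103 102 104 101  96 102 128 134 109 103 102 103 101 100  99  98  97]
 [101 102  95  96  86  91 108 119 103  91  94  95  97 100  95  92  97]
 [ 96  98  90  78  62  57  64  71  65  58  64  76  94  97  95  93 100]
 [102 102  94  71  41  33  43  49  49  39  42  66  98 100  91  92  95]
 [109 110  95  68  37  38  56  74  72  54  47  68  88  95  94  95  95]
 [ 98  98  89  69  38  45  73  90  90  66  44  61  81  92  95  96  96]
 [ 93  93  88  73  44  41  66  79  80  61  43  56  78  92  95  95  96]
 [ 91  96  88  72  39  33  39  45  46  4
[... 396 characters left out ...]
 94  93  91  73  49  41  49  61  81 101 108 107 105 100  95]
 [ 96  99 101  99 100  86  69  64  69  83  97 110 104 101 102  95  91]
 [ 98 102 102 105 102  96  85  78  78  83  92  96  96  96  94  94  94]
 [ 95  95  97  98  96  93  90  82  83  84  89  95  90  92  93  94  93]
 [ 96  93  91  90  91  88  90  86  86  85  94  95  94  94  92  93 100]
 [104  99  94  92  90  91  90  93  87  86  98 103 103 103 105 104 110]
 [100 103  97  98  95  99  99  98  94  95 106 111 110 111 111 113 114]
 [102 101  99 104 102 101 102 100 101  99 108 112 116 115 113 114 112]
 [101 101 101  99 103 104 102 103 101 104 111 111 116 115 112 115 114]
 [103 104 105 105 104 100 100 102 104 104 108 117 117 115 117 116 117]]
```

Projected and measured edges agree within about 1 px, so I'll descend.

Call:
apply_moves(plan=[[60,0.08,0.1,-0.117,-0.013],[60,0,0.25,0,0],[60,0,0.25,0,0],[60,0,0,0,0]])

```text
time_s: 3.72
tcp_pos: [0.5427, 0.2881, 0.1956]
ee_rot: [-1.582, 0.007, 2.643]
contact_force: [0.3, 1.4, -0.1]
finger_gap: 0.0533
```

```bash
python3 -c "
from h import *
go((.549,.282,.1415),150.8)"
```

```text
t3.73 tcp [0.5427 0.2881 0.1956] yaw 151.42 tilt 0.79 F [ 0.33  1.42 -0.06] T [0.11 0.05 0.05] gap 0.0533 q6 -2.35
shift [-0.101  0.676  0.037]
turn 0.007
```

Call:
apply_moves(plan=[[60,-0.1,0.2,0.04,0.007],[60,0,0.2,0,0],[60,0,0.2,0,0],[60,0,0,0,0]])

```text
time_s: 4.22
tcp_pos: [0.549, 0.2823, 0.1456]
ee_rot: [-1.584, 0.008, 2.632]
contact_force: [-0.1, -0.2, 0.2]
finger_gap: 0.0527
```

```bash
python3 -c "
from h import *
go((.549,.282,.1415),150.8);go()"
```

```text
t4.22 tcp [0.549  0.2823 0.1456] yaw 150.81 tilt 0.89 F [-0.09 -0.25  0.21] T [ 0.1   0.04 -0.  ] gap 0.0527 q6 -2.35
shift [-0.001  0.051  0.004]
turn 0.0
t4.22 tcp [0.549  0.2823 0.1456] yaw 150.81 tilt 0.89 F [-0.09 -0.25  0.21] T [ 0.1   0.04 -0.  ] gap 0.0527 q6 -2.35
```

Call:
apply_moves(plan=[[60,0,0.05,0,0],[30,0,0,0,0],[20,0,0,0,0],[20,0,0,0,0],[20,0,0,0,0],[20,0,0,0,0]], grip_force=45)

```text
time_s: 4.97
tcp_pos: [0.5502, 0.2827, 0.143]
ee_rot: [-1.586, 0.01, 2.632]
contact_force: [-0.3, 0.6, -0.6]
finger_gap: 0.0295
```

```bash
python3 -c "
from h import *
go((.549,.282,.1415),150.8)"
```

```text
t4.97 tcp [0.5502 0.2827 0.143 ] yaw 150.81 tilt 1.05 F [-0.25  0.58 -0.58] T [ 0.09  0.05 -0.01] gap 0.0295 q6 -2.35
shift [0.009 0.019 0.015]
turn 0.0
```

Gripped (gap 29.5 mm ≈ head width). Lift 7 mm.

Call:
apply_moves(plan=[[20,0,-0.09,0,0],[20,0,0,0,0]])

```text
time_s: 5.22
tcp_pos: [0.5502, 0.2827, 0.151]
ee_rot: [-1.586, 0.011, 2.632]
contact_force: [-0.7, -0.4, 0.5]
finger_gap: 0.0299
```

Call:
apply_moves(plan=[[20,0,0.01,0.1,0],[20,0,0,0.15,0],[20,0,0,0.15,0],[20,0,0,0,0]])

```text
time_s: 5.72
tcp_pos: [0.5329, 0.2523, 0.1492]
ee_rot: [-1.585, 0.01, 2.632]
contact_force: [-0.2, -0.6, 0.0]
finger_gap: 0.0293
```

```bash
python3 -c "
from h import *
go((.52,.23,.25),96.2)"
```

```text
t5.72 tcp [0.5329 0.2523 0.1492] yaw 150.79 tilt 1.01 F [-0.22 -0.6   0.04] T [0.1  0.05 0.02] gap 0.0293 q6 -2.39
shift [-0.008 -1.264  0.304]
turn 0.607
```

Call:
apply_moves(plan=[[20,0,0,0.25,0],[20,0,-0.3,0.3,0],[20,0,-0.4,0,0],[20,0,-0.3,0,0],[20,0,0,0,0.1],[20,0,0,0,0.1],[20,0,0,0,0.1],[20,0,0,0,0.1]])

```text
time_s: 6.72
tcp_pos: [0.5098, 0.2113, 0.2322]
ee_rot: [-1.591, -0.001, 1.982]
contact_force: [-0.5, -0.6, 0.0]
finger_gap: 0.0299
```

Call:
apply_moves(plan=[[20,0,0,0,0.1],[20,0,0,0,0.1],[20,0,0,0,0]])

```text
time_s: 7.1
tcp_pos: [0.51, 0.2113, 0.2325]
ee_rot: [-1.591, -0.008, 1.658]
contact_force: [-0.3, -0.0, -0.5]
finger_gap: 0.0292
```

```bash
python3 -c "
from h import *
go((.542,-.2626,.225),96.2)"
```

```text
t7.10 tcp [0.51   0.2113 0.2325] yaw 95.0 tilt 1.24 F [-0.29 -0.01 -0.54] T [ 0.01 -0.   -0.01] gap 0.0292 q6 -1.49
shift [-5.937  0.044  0.119]
turn -0.013
```

Call:
apply_moves(plan=[[20,-0.6,0,0.02,0],[20,-0.6,0,0.02,0],[20,-0.6,0,0.02,0],[20,-0.6,0,0.02,0],[20,-0.6,0,0.02,0],[20,-0.6,0,0.02,0],[20,-0.6,0,0,0],[20,-0.6,0,0,0]])

```text
time_s: 8.1
tcp_pos: [0.5411, -0.1798, 0.2306]
ee_rot: [-1.596, -0.007, 1.696]
contact_force: [1.1, 0.2, 1.3]
finger_gap: 0.0293
```

Call:
apply_moves(plan=[[20,-0.5,0,0,0],[20,-0.4,0,0,0],[20,0,0,0,0],[20,0,0,0,0]])

```text
time_s: 8.6
tcp_pos: [0.5498, -0.257, 0.2297]
ee_rot: [-1.596, -0.007, 1.704]
contact_force: [-0.1, 0.3, -0.5]
finger_gap: 0.0292
```

```bash
python3 -c "
from h import *
go((.542,-.2626,.21),96.2)"
```

```text
t8.60 tcp [ 0.5498 -0.257   0.2297] yaw 97.63 tilt 1.51 F [-0.11  0.32 -0.51] T [ 0.02  0.01 -0.02] gap 0.0292 q6 -2.35
shift [-0.058  0.243  0.112]
turn 0.016
```

Call:
apply_moves(plan=[[20,-0.058,0.15,0.112,0.016],[20,0,0.15,0,0],[20,0,0,0,0],[20,0,0,0,0]])

```text
time_s: 9.1
tcp_pos: [0.5413, -0.2596, 0.2032]
ee_rot: [-1.595, -0.009, 1.682]
contact_force: [-0.2, -0.4, 0.2]
finger_gap: 0.0295
```

```bash
python3 -c "
from h import *
go((.542,-.2626,.195),96.2)
t=cam('top');s=cam('side')
o=ctrl.get_obs();M=R.from_euler('xyz',o['ee_rot']).as_matrix();tip=o['tcp_pos']+.0405*M[:,1];print('tip',tip,proj(s,tip),proj(t,tip),'kw',proj(s,(.542,-.2626,.1435)),proj(t,(.542,-.2626,.1435)))
f=lambda c,x,y,w,h,k:cv2.resize(c['image'][y:y+h,x:x+w,::-1],(w*k,h*k),interpolation=cv2.INTER_CUBIC)
cv2.imwrite('pics/b.png',np.hstack([f(t,365,180,50,70,8),f(s,330,215,50,70,8)]))"
```

```text
t9.10 tcp [ 0.5413 -0.2596  0.2032] yaw 96.37 tilt 1.49 F [-0.24 -0.41  0.17] T [ 0.01  0.05 -0.01] gap 0.0295 q6 -2.35
shift [-0.039  0.102 -0.003]
turn 0.002
tip [ 0.54228444 -0.25928903  0.16285524] [357.03239773 254.30692788] [393.59580981 211.37677671] kw [357.03970472 260.0963536 ] [393.28911352 212.18181012]
```

View pics/b.png

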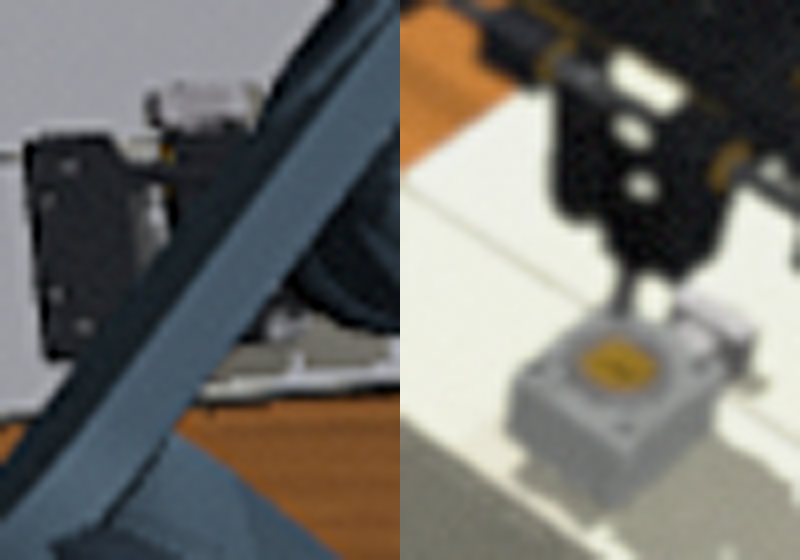

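Side view: the blade tip is at about (357.7,254) and the slot mark at about (357.2,260.5). I'll refine both to sub-pixel.

```bash
python3 -c "
from h import *
s=cam('side');im=s['image'];g=cv2.cvtColor(im,cv2.COLOR_RGB2GRAY)
print(g[244:266,350:366])
h=cv2.cvtColor(im,cv2.COLOR_RGB2HSV);w=np.clip(h[...,1].astype(float)-90,0,60);w*=((h[...,0]>8)&(h[...,0]<35));m=np.zeros_like(w);m[252:270,347:368]=w[252:270,347:368]
ys,xs=np.indices(m.shape);c=((m*xs).sum()/m.sum(),(m*ys).sum()/m.sum());print('brass',c,onz(s,*c,.1435))
o=ctrl.get_obs();M=R.from_euler('xyz',o['ee_rot']).as_matrix()
for d in(.0125,.0405):
  p=o['tcp_pos']+d*M[:,1];print(d,p,proj(s,p))
"
```

```text
[[237 236 235 232 202 125  50  10  11  12  13  17  19  18  20  22]
 [237 239 239 237 215 145  68  16  10  10  18  13  13  17  16  22]
 [237 237 238 236 222 165 103  40  13  10  12  10  19  20  19  28]
 [237 237 238 237 234 220 162  82  26  13  15  23  13  21  20  24]
 [236 238 237 239 238 235 196 116  50  35  47  56  47  26  22  43]
 [234 237 237 238 239 237 199 119  68  81 124 146 121  73  47  83]
 [227 232 236 236 239 235 193 110  75 124 195 224 202 142 111 148]
 [218 224 230 236 238 230 182 102  91 151 217 239 235 201 172 192]
 [232 224 222 224 226 204 148  91  94 166 223 238 237 211 181 191]
 [239 234 221 200 180 155 113  80 101 162 217 235 231 192 141 150]
 [238 232 214 182 157 137 113  99 113 150 194 217 212 167 118 127]
 [226 207 176 156 147 140 128 125 130 145 161 174 170 151 141 159]
 [190 165 147 138 131 128 124 125 128 135 142 151 154 157 165 180]
 [159 139 127 121 120 120 122 120 121 122 125 133 145 153 162 173]
 [141 127 120 119 113 121 123 120 118 114 113 115 131 145 156 164]
 [130 118 119 119 116 117 118 120 118 117 111 109 118 138 151 154]
 [124 114 116 116 116 111 107 108 111 118 118 114 117 127 143 149]
 [130 109 110 117 116 115 109  97 102 110 114 113 115 123 140 150]
 [127 112 111 114 114 118 114 110 105 110 108 109 113 127 142 153]
 [139 131 123 116 113 113 117 116 119 115 110 110 122 131 144 153]
 [147 148 138 126 119 118 118 121 119 122 124 121 128 141 150 144]
 [147 154 155 141 133 129 133 131 130 130 135 133 137 146 143 130]]
brass (np.float64(356.92266795553405), np.float64(260.2682455292412)) [ 0.54127746 -0.26287482  0.1435    ]
0.0125 [ 0.54171301 -0.25978186  0.19101409] [358.18623528 246.94019532]
0.0405 [ 0.5423781  -0.25947628  0.16302365] [357.11359644 254.28673677]
```

Predicted and seen blade agree within 0.3 px. Shift slightly and descend to the mouth.

Call:
apply_moves(plan=[[20,-0.036,0,0.02,0],[20,0,0.1,0,0],[20,0,0.06,0,0],[20,0,0.03,0,0],[20,0,0,0,0]])

```text
time_s: 9.88
tcp_pos: [0.5406, -0.2632, 0.1874]
ee_rot: [-1.596, -0.008, 1.682]
contact_force: [-0.3, -0.5, -0.6]
finger_gap: 0.0296
```

```bash
cat > st.py <<'E'
from h import *
go((.5415,-.2628,.17),96.2)
o=ctrl.get_obs();M=R.from_euler('xyz',o['ee_rot']).as_matrix();tip=o['tcp_pos']+.0405*M[:,1];print('tip',tip.round(4),'depth mm',(143.5-tip[2]*1000).round(1))
E
python3 st.py
```

```text
t9.88 tcp [ 0.5406 -0.2632  0.1874] yaw 96.35 tilt 1.51 F [-0.29 -0.52 -0.58] T [ 0.01  0.04 -0.02] gap 0.0296 q6 -2.35
shift [ 0.002  0.218 -0.006]
turn 0.002
tip [ 0.5416 -0.2628  0.1469] depth mm -3.4
```

Call:
apply_moves(plan=[[20,0,0.05,0,0],[20,0,0.03,0,0],[20,0,0,0,0]])

```text
time_s: 10.25
tcp_pos: [0.5409, -0.2631, 0.1807]
ee_rot: [-1.596, -0.008, 1.682]
contact_force: [2.0, 0.9, -0.4]
finger_gap: 0.0294
```

```bash
python3 st.py
```

```text
t10.25 tcp [ 0.5409 -0.2631  0.1807] yaw 96.36 tilt 1.52 F [ 2.02  0.86 -0.44] T [ 0.04 -0.01  0.06] gap 0.0294 q6 -2.35
shift [ 0.002  0.134 -0.005]
turn 0.002
tip [ 0.5419 -0.2627  0.1402] depth mm 3.3
```

Call:
apply_moves(plan=[[20,0,0.03,-0.006,0],[20,0,0.03,0,0],[20,0,0,0,0]])

```text
time_s: 10.62
tcp_pos: [0.5416, -0.2631, 0.1758]
ee_rot: [-1.596, -0.008, 1.682]
contact_force: [-0.3, -0.1, -0.5]
finger_gap: 0.0291
```

```bash
python3 st.py
```

```text
t10.62 tcp [ 0.5416 -0.2631  0.1758] yaw 96.36 tilt 1.52 F [-0.26 -0.06 -0.52] T [0.01 0.02 0.01] gap 0.0291 q6 -2.35
shift [0.003 0.072 0.002]
turn 0.002
tip [ 0.5426 -0.2626  0.1353] depth mm 8.2
```

Call:
apply_moves(plan=[[20,0,0.04,0,0.03],[20,0,0.04,0,-0.06],[20,0,0.04,0,0.06],[20,0,0.04,0,-0.03]])

```text
time_s: 11.12
tcp_pos: [0.5421, -0.2627, 0.1667]
ee_rot: [-1.597, -0.007, 1.682]
contact_force: [-4.2, 2.3, 8.9]
finger_gap: 0.0291
```

```bash
python3 st.py
```

```text
t11.12 tcp [ 0.5421 -0.2627  0.1667] yaw 96.37 tilt 1.54 F [-4.19  2.31  8.89] T [0.5  0.7  0.02] gap 0.0291 q6 -2.35
shift [-0.001 -0.041  0.007]
turn 0.002
tip [ 0.5431 -0.2622  0.1263] depth mm 17.2
```

Call:
apply_moves(plan=[[20,0,0.05,0.006,0.03],[20,0,0.05,0.003,-0.06],[20,0,0.05,0,0.06],[20,0,0.05,0,-0.03]])

```text
time_s: 11.62
tcp_pos: [0.542, -0.2624, 0.1556]
ee_rot: [-1.597, -0.006, 1.683]
contact_force: [-3.0, 1.6, 7.7]
finger_gap: 0.0293
```

```bash
python3 st.py
```

```text
t11.62 tcp [ 0.542  -0.2624  0.1556] yaw 96.44 tilt 1.57 F [-3.02  1.61  7.66] T [ 0.36  0.68 -0.01] gap 0.0293 q6 -2.35
shift [-0.003 -0.18   0.002]
turn 0.003
tip [ 0.5431 -0.262   0.1152] depth mm 28.3
```

Call:
apply_moves(plan=[[20,0,0.04,0.003,0.03],[20,0,0.04,0,-0.03]])

```text
time_s: 11.88
tcp_pos: [0.5425, -0.2625, 0.155]
ee_rot: [-1.598, -0.005, 1.684]
contact_force: [-10.6, 5.8, 22.6]
finger_gap: 0.0294
```

```bash
cat >> st.py <<'E'
import sys
if len(sys.argv)>1:
    s=cam('side')
    save(s,sys.argv[1],(330,215,390,285),8)
E
python3 st.py c.png
```

```text
t11.88 tcp [ 0.5425 -0.2625  0.155 ] yaw 96.49 tilt 1.6 F [-10.65   5.78  22.57] T [1.14 1.8  0.1 ] gap 0.0294 q6 -2.35
shift [-0.001 -0.187  0.008]
turn 0.003
tip [ 0.5436 -0.2622  0.1145] depth mm 29.0
```

View pics/c.png

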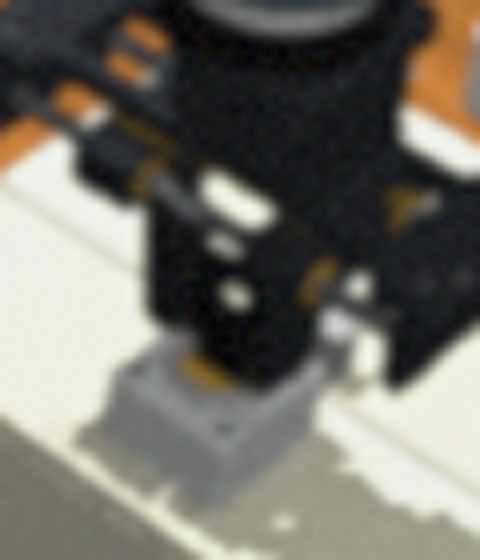

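The key is home: there's a hard stop at about 29 mm with the force jumping to 22 N, and the picture shows the collar down at the brass face. I'll relax the side load, then turn clockwise.

Call:
apply_moves(plan=[[20,0,0,0.004,0],[20,0,0.01,0.002,0.1],[20,0,0.01,0,0.1]])

```text
time_s: 12.3
tcp_pos: [0.5415, -0.2621, 0.1554]
ee_rot: [-1.594, -0.013, 1.365]
contact_force: [-3.1, 2.5, 7.0]
finger_gap: 0.0297
```

```bash
python3 st.py
```

```text
t12.30 tcp [ 0.5415 -0.2621  0.1554] yaw 78.21 tilt 1.55 F [-3.12  2.54  6.98] T [0.45 0.58 0.07] gap 0.0297 q6 -2.03
shift [-0.006 -0.183 -0.007]
turn -0.2
tip [ 0.5425 -0.2617  0.1149] depth mm 28.6
```

Call:
apply_moves(plan=[[20,0,0.01,0,0.1],[20,0,0.01,0,0.1],[20,0,0.01,0,0.1],[20,0,0.01,0,0.1]])

```text
time_s: 12.8
tcp_pos: [0.5415, -0.2611, 0.1555]
ee_rot: [-1.58, -0.025, 0.717]
contact_force: [-3.0, 2.4, 6.3]
finger_gap: 0.0296
```

```bash
python3 st.py
```

```text
t12.80 tcp [ 0.5415 -0.2611  0.1555] yaw 41.06 tilt 1.54 F [-2.99  2.39  6.31] T [0.39 0.59 0.05] gap 0.0296 q6 -1.38
shift [-0.009 -0.182 -0.017]
turn -0.613
tip [ 0.5425 -0.2608  0.115 ] depth mm 28.5
```

Call:
apply_moves(plan=[[20,0,0.01,0,0.1],[20,0,0.01,0,0.1],[20,0,0.01,0,0.1],[20,0,0.01,0,0.1],[20,0,0.01,0,0.06]])

```text
time_s: 13.42
tcp_pos: [0.5422, -0.2601, 0.1555]
ee_rot: [-1.56, -0.026, -0.03]
contact_force: [-2.6, 1.9, 4.9]
finger_gap: 0.0294
```

```bash
python3 st.py
```

```text
t13.43 tcp [ 0.5422 -0.2601  0.1555] yaw -1.71 tilt 1.6 F [-2.61  1.94  4.87] T [0.22 0.59 0.13] gap 0.0294 q6 -0.64
shift [-0.003 -0.181 -0.032]
turn -1.088
tip [ 0.5433 -0.2597  0.115 ] depth mm 28.5
```

Call:
apply_moves(plan=[[20,0,0.015,0,0.03],[20,0,0.012,0,0.01]])

```text
time_s: 13.68
tcp_pos: [0.5424, -0.26, 0.1555]
ee_rot: [-1.559, -0.025, -0.095]
contact_force: [-3.9, 2.4, 6.9]
finger_gap: 0.0292
```

```bash
python3 st.py; python3 -c "
from h import *
t=cam('top');s=cam('side')
f=lambda c,x,y,w,h,k:cv2.resize(c['image'][y:y+h,x:x+w,::-1],(w*k,h*k),interpolation=cv2.INTER_CUBIC)
cv2.imwrite('pics/d.png',np.hstack([f(t,365,180,50,70,8),f(s,335,225,50,70,8)]));go()"
```

```text
t13.68 tcp [ 0.5424 -0.26    0.1555] yaw -5.44 tilt 1.59 F [-3.86  2.44  6.88] T [0.28 0.77 0.14] gap 0.0292 q6 -0.57
shift [-0.003 -0.182 -0.034]
turn -1.129
tip [ 0.5435 -0.2596  0.115 ] depth mm 28.5
t13.78 tcp [ 0.5424 -0.26    0.1555] yaw -5.41 tilt 1.59 F [-3.27  2.49  7.02] T [0.25 0.84 0.09] gap 0.0295 q6 -0.57
```

View pics/d.png

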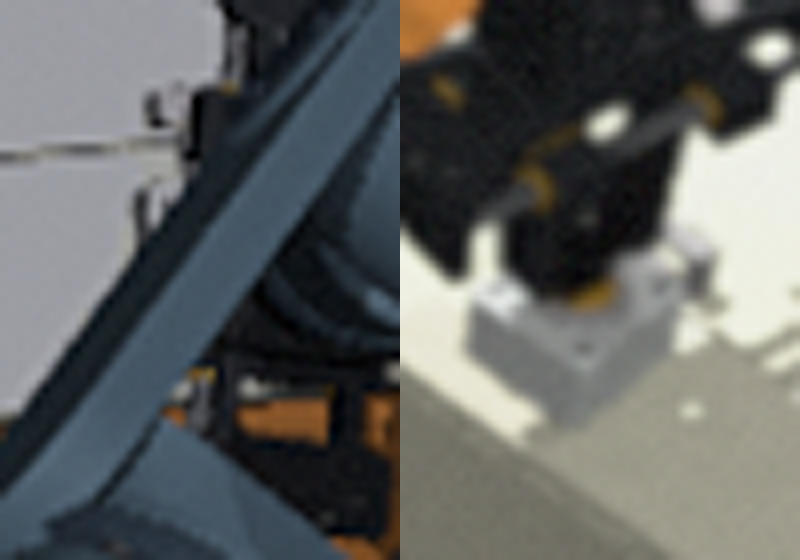

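Side view: a white gap now shows between the latch case and the staple (about (368,258)), so the bolt is drawn. The hand has turned 101.8°, the pose holds steady and the down-push is about 7 N. Handing in.

```bash
python3 -c "
from h import *
print(ctrl.sign_off());go()"
```

```text
the job is handed in; nothing more can be done
None
the job is handed in; nothing more can be done
```

I lifted the flat key off hook_a, the far hook, and carried it to the box. I rocked it past the pins until it hit a hard stop at about 28.5–29 mm, then turned the hand 102° clockwise. Allowing for the 11° of play, that puts the plug at about 91°. I handed the job in at about 13.8 s with the key still gripped; no verdict was reported.

- **Grip and push:** the finger gap was 29.5 mm against the 30 mm head, with the grip set to 45 N and about 7 N pushing down.
- **Key position:** blade depth worked out at about 28.5 mm, and the tool tilt was 1.6° (0.028 rad).
- **Bolt:** the side view shows a gap between the latch case and the staple, so the bolt looks drawn. The plug and bolt joints can't be read directly, so their values come from the hand angle and that picture.
- **Disagreements:** the two cameras put the keyway about 1.7 mm apart. The tool point drifted about 2.5 mm sideways during the turn, and a side load of about 4 N remained. I took the drift to be the key sitting slightly off-centre in the grip. The blade tip's distance from the lock axis was not measured; the slot should hold it within 3 mm.
- **Bystanders:** I didn't check them again at the end. I planned the path to stay clear of them, and no unexpected contact forces showed up.

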